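Dock the tin caddy on the sprung warming base

ROBOT

A 7-joint arm with a two-finger parallel gripper is mounted at the origin on the work surface. World frame = base frame: x ahead of the robot, y to its left, z up, the work surface at z = 0. Lengths are in m, angles in rad, forces in N, time in s.
With the tool pointing down it reaches from about 0.375 to 0.925 m from the base axis. Payload 3.1 kg.
Tool frame: the origin (TCP) lies midway between the tips of the shut fingers; the grasp point (between the pads) lies 19 mm behind it; z points along the fingers, y is the line along which they close (so a half turn about z gives the same grasp; the last joint's range is limited). The gripper opens to 85 mm and grips with 20 to 120 N. Pads are 22 mm wide; open, the fingers measure 114 mm over their backs; the gripper's body (76 mm by 85 mm) begins 54 mm behind the grasp point. The pads swing forward as they close: fully open they stand 13 mm farther back than shut.
Start: joints at [-1.304, 0.383, 0.044, 1.598, -0.018, 1.161, -0.05], TCP at [0.232, 0.607, 0.231] pointing down, gripper open.
Joint ranges: [-2.61, 2.61], [-0.41, 2.15], [-1.48, 1.57], [0, 2.5], [-1.57, 4.71], [0.05, 1.97], [-2.85, 2.85]. Speed limits (rad/s): [2.79, 2.79, 3.14, 3.14, 3.14, 3.14, 3.14].

INTERFACE

Orientations are given as a unit quaternion [x, y, z, w].
In Python, from cell import ctrl, eyes, monitor gives the robot as it stands. Calls block until the motion is done:
- ctrl.movep(position, orientation): joint-space move of the TCP to a pose.
- ctrl.move_linear(position, frame=None, velocity=0.15): straight line of the TCP; frame=None keeps the orientation; velocity is the mean speed in m/s.
- ctrl.set_joints(angles): joint-space move.
- ctrl.command_gripper(opening, squeeze=None): finger opening in m; squeeze is the grip in N (None keeps the last); returns when the fingers have stopped.
- ctrl.pause(seconds).
- ctrl.inverse_kinematics(position, orientation): joint angles nearest the present ones, or None.
- eyes.camera(name): name is "scene" or "top" or "wrist"; returns the picture (400x640x3 uint8, red, green, blue); there is no depth.
- eyes.camera_params(name): a dict with "camera_matrix" (3x3 intrinsics, pixels), "extrinsics" (4x4, takes a point from camera to world coordinates); the wrist camera has in their place "T_tool_cam" (4x4, takes a point from camera to tool coordinates, whose origin is the TCP and whose axes are the flange's). Camera axes: x right, y down, z forward; pixel columns grow to the right and rows downward; lengths in m; the calibration is good to about 2 mm. A picture is of the moment at which its call begins: read the wrist's pose just before it. camera_params takes no time and is no camera call.
A pose or a line that the arm cannot do raises ctrl.MotionError and nothing moves.
- ctrl.finish_job(): hands the job in; it is judged then, once.
Readings, each from a call of its own:
- monitor.get_clock(): time.
- monitor.get_joint_positions(): joint angles.
- monitor.get_joint_velocities(): joint speeds.
- monitor.get_joint_torque(): joint torques, N m.
- monitor.get_ee_pos(): TCP position.
- monitor.get_tool_rot(): TCP orientation.
- monitor.get_ft_force(): force on the tool from outside, world axes, zero at the start.
- monitor.get_torque(): the same for the moment, N m.
- monitor.get_gripper_width(): finger opening in m.
- monitor.get_gripper_force(): force on a finger pad.
Only numpy, scipy, OpenCV 4.12 (cv2) and the standard library are available. Lean on these libraries where they do the work, as an engineer would, in place of code of your own. Each camera call takes 0.05 s, during which the arm holds its last target. There are 200 camera calls.

TASK

Put the tin caddy on the warming base: with its front held up, slip its tongue under the brow of the blue housing and push it gently back against the orange spring bumper, then lower the front so that both brass pegs, wherever their bar has been set, come up through the two holes and the caddy lies flat on the deck, held there by the spring; feel your way onto the pegs and do not press hard on them. Keep the caddy roughly level all the while so that no tin would fall out, let go of it, and leave the other things on the bench where they are.

Things in the scene. Friction and masses are not known exactly. Their poses are not given: they have to be found in the camera images.
- caddy: Loose tin caddy, 0.3 to 0.55 kg: aluminium plate 5 mm thick, 130 mm wide (y), from x = -101 to +68 mm, then a tongue to x = +90 mm. Six steel tins are fixed on it (rows at x = -38 and +38 mm, tops 23 mm above the underside), with a red bar handle over the middle. Origin: centre of the underside, z up, +x towards the tongue.
- handle (a point): Middle of the caddy's red bar handle, 52 mm above the caddy's underside, above its origin. The bar lies along the caddy's y: 124 mm long, 16 mm wide (x), 20 mm high, on two posts at y = -58 and +58 mm; free below and around between the posts above the tins.
- tongue_tip (a point): Middle of the tongue's end edge, at the underside: (90, 0, 0) mm in the caddy's frame. The tongue is 90 mm wide, 5 mm thick, 22 mm long, level with the plate.
- warmer: Fixed warming base. Origin: centre of its seat at table height, z up, +x towards its blue rear housing. Steel deck 170 mm wide (y), from x = -115 to +150 mm, its top 20 mm above the origin. Docked, the caddy's frame matches this one in y and yaw (within the holes' play), 20 mm higher, and in x to within 9.5 mm, depending on the setting of the peg bar.
- seat (a point): Middle of the seat, on the deck: (0, 0, 20) mm in the warmer's frame. Two brass pegs on a black clamped bar stand near x = -86 mm, at y = -48 and +48 mm: 10 mm thick, 16 mm high, the top 2 mm chamfered to 7 mm. The bar has been set somewhere within 8 mm forward or back (x) of that; its setting is not reported, so look or feel for the pegs. It does not move.
- brow_edge (a point): Middle of the lower front edge of the blue housing's brow: (74, 0, 33) mm in the warmer's frame, 13 mm above the deck. The slot below it runs back to a wall at x = 108 mm. The housing is 170 mm wide, from x = 74 to 150 mm, its top 60 mm above the table.
- bumper (a joint): Travel (m) of the orange spring bumper in the slot: 0 = out, 0.022 = right in (towards the warmer's +x). Out, its flat front face, 80 mm wide, 1.5 to 9.5 mm above the deck, stands at x = 79 mm in the warmer's frame. It takes 2.5 N to start and 0.5 N more per mm. The docked caddy holds it 1.5 to 20.5 mm in, depending on the peg bar.
- holes_mid (a point): Midway between the two holes at the caddy's front end, at the underside: (-86, 0, 0) mm in the caddy's frame. The holes go through the plate at y = -48 and +48 mm; each is 13 mm square.
- jar: Bystander: closed jar, 56 mm thick, 65 mm high; origin at the centre of its underside.
- tin: Bystander: loose closed steel tin, 60 mm thick, 30 mm high; origin at the centre of its underside.
- oil: Bystander: amber bottle, 64 mm thick, 170 mm high; origin at the centre of its underside.
- brush: Bystander: brush lying along its x, 200 mm long; origin at its underside.
- carton: Bystander: blue carton, 100 x 70 x 50 mm; origin at the centre of its underside.
- beaker: Bystander: open steel cup, 70 mm thick, 80 mm high; origin at the centre of its underside.
There are look-alikes about, which are no part of the job. What is shaped like the caddy but turquoise is not meant.

How it is judged:
At the end, for the whole second after the job is handed in: The caddy rests still on the base: within 11 mm (x) and 4 mm (y) of the seat, underside at the deck within 2.5 mm, flat within 0.025 rad, yaw within 0.05 rad of the base, tongue at least 5 mm under the brow, bumper in by more than 0.5 mm (x of caddy in the frame of warmer between -0.011 and 0.011 m and y of caddy in the frame of warmer between -0.004 and 0.004 m and z of caddy in the frame of warmer between 0.017 and 0.0225 m and angle between the z axis of caddy and the z axis of warmer, either way round below 0.025 rad and angle between the x axis of caddy and the x axis of warmer, either way round below 0.05 rad and x of tongue_tip in the frame of brow_edge above 0.005 m and value of joint bumper above 0.0005 m and linear speed of caddy below 0.01 m/s and angular speed of caddy below 0.1 rad/s); the robot touches nothing.
It fails at once if the caddy is pressed on the base, its pegs or its bumper with over 70 N (contact force between caddy and warmer above 70 N).
It fails at once if the caddy is tipped by more than 0.5 rad (angle between caddy's own z axis and vertical above 0.5 rad).
It fails at once if a bystander is moved by more than 25 mm or knocked over (distance of any of jar, tin, oil, brush, carton, beaker from where it was at the start of the episode above 0.025 m or angle between any of jar, tin, oil, brush, carton, beaker's own z axis and vertical above 0.6 rad).
It also fails if it takes over 72 s, if anything falls off the work surface, if the arm or the gripper's body presses on something with over 40 N, if the wrist force passes 120 N, or if a joint passes its speed limit or range.

## Working session

There is one attempt and no reset: what is moved stays moved. The work goes in short steps, each a Python script; the robot and the scene stay as the last script left them, time stands still between calls to the robot, and variables do not carry over. Pictures are saved under pics/ and viewed, at most 14 in all, crops included, and the job is handed in when it is done.

```bash
ls; mkdir -p pics; python3 - <<'E'
from cell import ctrl, eyes, monitor
import cv2,numpy as np
np.set_printoptions(precision=4,suppress=True)
for n in ["scene","top"]:
    im=eyes.camera(n); cv2.imwrite(f"pics/{n}0.png",im[:,:,::-1]); print(n,eyes.camera_params(n))
print(eyes.camera_params("wrist"),monitor.get_ee_pos(),monitor.get_tool_rot(),monitor.get_ft_force(),monitor.get_clock())
E
```

```text
pics
scene {'camera_matrix': array([[384.2852,   0.    , 313.7202],
       [  0.    , 384.2852, 204.3431],
       [  0.    ,   0.    ,   1.    ]]), 'extrinsics': array([[-0.633 ,  0.6721, -0.3841,  0.9945],
       [ 0.774 ,  0.54  , -0.3306,  0.3458],
       [-0.0148, -0.5066, -0.8621,  0.9459],
       [ 0.    ,  0.    ,  0.    ,  1.    ]])}
top {'camera_matrix': array([[465.8847,   0.    , 316.1689],
       [  0.    , 465.8847, 196.1519],
       [  0.    ,   0.    ,   1.    ]]), 'extrinsics': array([[-0.0271, -0.982 ,  0.1869,  0.3367],
       [-0.9996,  0.0262, -0.0073,  0.0007],
       [ 0.0023, -0.1871, -0.9823,  1.3888],
       [ 0.    ,  0.    ,  0.    ,  1.    ]])}
{'camera_matrix': array([[336.4026,   0.    , 315.5968],
       [  0.    , 336.4026, 208.5096],
       [  0.    ,   0.    ,   1.    ]]), 'T_tool_cam': array([[-0.0003, -0.9505, -0.3108,  0.0798],
       [ 1.    , -0.0005,  0.0008,  0.0015],
       [-0.0009, -0.3108,  0.9505, -0.1425],
       [ 0.    ,  0.    ,  0.    ,  1.    ]])} [0.2316 0.6064 0.23  ] [ 0.1813  0.9834 -0.0012 -0.0002] [ 0.2477 -0.1261  0.3595] 0.1
```

View pics/top0.png

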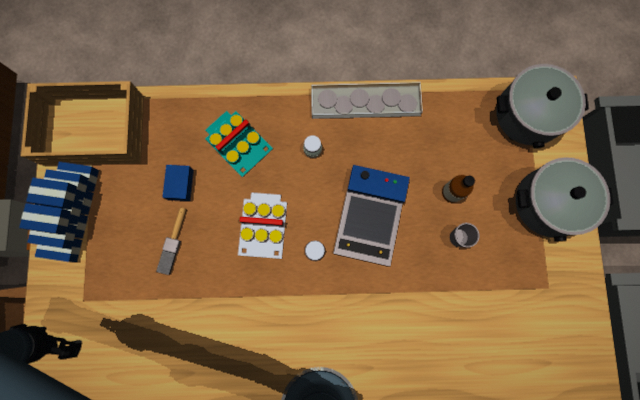

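View pics/scene0.png

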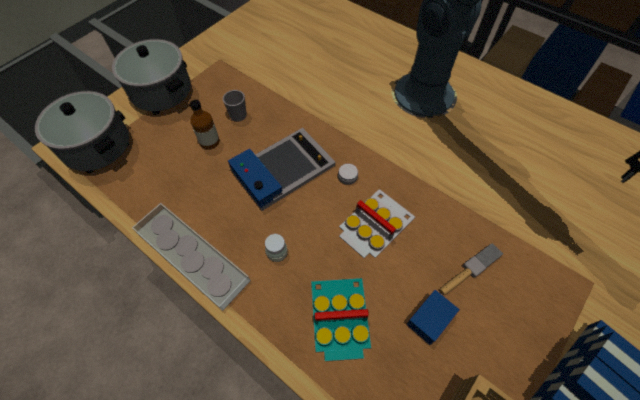

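The top view shows the white caddy at about (263,225), its tongue pointing up and its handle at (262,221). The warmer is at about (372,215), turned slightly, with its pegs at about (348,244) and (378,251) and its blue housing up. The turquoise look-alike is at (238,140). Next are coarse positions from the top camera.

```bash
cat > h.py <<'E'
from cell import ctrl, eyes, monitor
import cv2,numpy as np
from scipy.spatial.transform import Rotation as R
np.set_printoptions(precision=4,suppress=True)
def cam(n):
    p=eyes.camera_params(n)
    if n=="wrist":
        T=np.eye(4);T[:3,:3]=R.from_quat(monitor.get_tool_rot()).as_matrix();T[:3,3]=monitor.get_ee_pos();E=T@p["T_tool_cam"]
    else:E=p["extrinsics"]
    return eyes.camera(n),p["camera_matrix"],E
def cast(uv,K,E,z):
    uv=np.atleast_2d(uv).astype(float)
    d=np.c_[(uv-K[:2,2])/[K[0,0],K[1,1]],np.ones(len(uv))]@E[:3,:3].T
    return E[:3,3]+d*((z-E[2,3])/d[:,2])[:,None]
def proj(P,K,E):
    c=(np.atleast_2d(P)-E[:3,3])@E[:3,:3]; return (c/c[:,2:])[:,:2]@np.diag(K[[0,1],[0,1]])+K[:2,2]
def blobs(im,lo,hi,box=None,amin=10):
    """colour blobs in HSV: list of contours by area"""
    h=cv2.cvtColor(im,cv2.COLOR_RGB2HSV); m=cv2.inRange(h,np.array(lo),np.array(hi))
    if box: k=np.zeros_like(m);x0,y0,x1,y1=box;k[y0:y1,x0:x1]=1;m=m*k
    c=cv2.findContours(m,cv2.RETR_EXTERNAL,cv2.CHAIN_APPROX_NONE)[0]
    return sorted([a for a in c if cv2.contourArea(a)>=amin],key=cv2.contourArea,reverse=True)
def toolq(yaw,pitch=0,flip=0):
    """tool down, tool y along caddy +-x (yaw), tool x along caddy y; pitch>0 raises caddy front"""
    C=R.from_euler('z',yaw)*R.from_euler('y',pitch)
    T=np.array([[0,1,0],[1,0,0],[0,0,-1]]).T  # tool x=cy, y=cx, z=-cz
    if flip:T=T@np.diag([-1,-1,1])
    return (C*R.from_matrix(T)).as_quat()
E
python3 - <<'E'
from h import *
im,K,E=cam("top")
for nm,lo,hi,box,z in [("handle",(0,150,100),(8,255,255),(230,205,300,240),.062),("tins",(22,150,120),(35,255,255),(230,195,300,250),.023),
  ("housing",(100,120,40),(125,255,255),(330,150,420,210),.06)]:
    for c in blobs(im,lo,hi,box):
        r=cv2.minAreaRect(cast(c[:,0],K,E,z)[:,:2].astype(np.float32)*1000); print(nm,r)
for nm,uv,z in [("pegs",[[348,244],[378,251]],.036),("deckfront",[[335,256],[392,264]],.02),("houstop",[[353,167],[408,178]],.06)]:
    print(nm,cast(uv,K,E,z))
for f in (0,1):
  for p,y in [((.40,-.11,.30),-.15),((.40,.15,.3),0)]:
    print(f,ctrl.inverse_kinematics(p,toolq(y,0,f)))
E
```

```text
handle ((522.6522827148438, 152.56893920898438), (124.18018341064453, 15.48365306854248), 83.38835906982422)
tins ((481.569580078125, 113.78886413574219), (33.52446746826172, 30.92738151550293), 43.951438903808594)
tins ((485.65570068359375, 156.3218536376953), (31.539573669433594, 32.90650939941406), 44.08198165893555)
tins ((490.4535827636719, 198.15838623046875), (32.55546188354492, 32.408329010009766), 88.46463012695312)
tins ((561.304931640625, 148.5528564453125), (32.01966094970703, 33.475494384765625), 44.356727600097656)
tins ((565.4200439453125, 190.0699920654297), (32.125762939453125, 33.401554107666016), 44.53725814819336)
tins ((557.2056884765625, 105.81257629394531), (33.247982025146484, 32.276676177978516), 77.08143615722656)
housing ((624.059326171875, -191.37973022460938), (168.63145446777344, 75.2485580444336), 75.53370666503906)
pegs [[ 0.4505 -0.0979  0.036 ]
 [ 0.428  -0.1838  0.036 ]]
deckfront [[ 0.4179 -0.0597  0.02  ]
 [ 0.3903 -0.2248  0.02  ]]
houstop [[ 0.6739 -0.1198  0.06  ]
 [ 0.6365 -0.2793  0.06  ]]
0 [-0.9314 -0.3605  0.9171  2.0693  0.2941  1.3089 -0.275 ]
0 [-0.9815 -0.1547  0.4818  2.0324  0.0754  1.2474 -0.5285]
1 [ 1.512  -0.2363 -1.1539  1.9948 -0.2274  1.2519 -2.8506]
1 [-0.7633 -0.1304  0.2842  2.0247  0.0385  1.2424  2.6479]
```

```bash
python3 - <<'E'
from h import *
ctrl.movep([.47,-.145,.19],toolq(-.2525)); ctrl.pause(.3)
im,K,E=cam("wrist"); np.savez("w1.npz",im=im,K=K,E=E)
cv2.imwrite("pics/w1.png",im[:,:,::-1]); print(monitor.get_clock(),E)
for nm,P in [("hous corners",[[74,85,60],[74,-85,60],[150,85,60],[150,-85,60]]),("pegs",[[-86,48,36],[-86,-48,36]])]:
    P=np.array(P)/1000; W=R.from_euler('z',-.2525).apply(P)+[.5156,-.1634,0]; print(nm,proj(W,K,E))
E
```

```text
3.2833 [[ 0.9684 -0.2375 -0.0765  0.4903]
 [-0.2495 -0.9208 -0.2999 -0.0662]
 [ 0.0008  0.3095 -0.9509  0.3325]
 [ 0.      0.      0.      1.    ]]
hous corners [[474.1329 102.8456]
 [447.4052 294.5112]
 [572.3543 102.8771]
 [529.1122 294.4967]]
pegs [[272.7896 146.8259]
 [276.684  247.2749]]
```

View pics/w1.png

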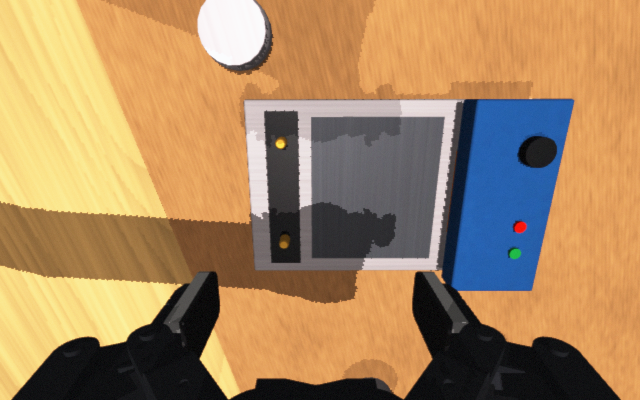

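The wrist view shows the pegs at about (280,144) and (284,242) on the dark bar. The blue housing spans (465,100) to (532,290). I'll refine the warmer frame and the peg setting from this picture.

```bash
python3 - <<'E'
from h import *
d=np.load("w1.npz"); im,K,E=d["im"],d["K"],d["E"]
c=max(blobs(im,(100,150,90),(125,255,255),(420,80,600,310)),key=cv2.contourArea)
r=cv2.minAreaRect(cast(c[:,0],K,E,.06)[:,:2].astype(np.float32)*1000); print("housing",r,cv2.boxPoints(r))
ap=cv2.approxPolyDP(cv2.convexHull(c),4,True)[:,0]; print(ap, cast(ap,K,E,.06))
h=cv2.cvtColor(im,cv2.COLOR_RGB2HSV)
P=[]
for x,y in [(280,144),(284,242)]:
    b=blobs(im,(10,120,60),(32,255,255),(x-12,y-12,x+13,y+13),5)
    for q in b[:2]:
        cc,rr=cv2.minEnclosingCircle(q); m=cv2.moments(q);g=(m['m10']/m['m00'],m['m01']/m['m00']);print("peg",cv2.contourArea(q),cc,rr,cv2.boundingRect(q),"z36",cast(g,K,E,.036)[0],"z30",cast(g,K,E,.030)[0])
cv2.imwrite("pics/w1c.png",cv2.resize(np.hstack([im[124:164,255:315],im[222:262,255:315]])[:,:,::-1],None,fx=6,fy=6,interpolation=0))
# deck outline: light-grey pixels along scanlines
m=(h[:,:,1]<70)
for v in (120,160,200,250):
    u=np.where(m[v,225:300])[0]; print("deck left edge",v,225+u[:3],cast([225+u[0],v],K,E,.02))
for u in (330,380,420):
    w=np.where(m[85:290,u])[0]; print("deck col",u,85+w[0],85+w[-1],cast([[u,85+w[0]],[u,85+w[-1]]],K,E,.02))
E
```

```text
housing ((625.8724365234375, -188.24365234375), (167.31832885742188, 74.82489776611328), 75.62171936035156) [[ 568.8574 -259.992 ]
 [ 641.3386 -278.5728]
 [ 682.8875 -116.4953]
 [ 610.4063  -97.9146]]
[[572 100]
 [531 288]
 [457 290]
 [451 284]
 [477 100]] [[ 0.6819 -0.1163  0.06  ]
 [ 0.6417 -0.2766  0.06  ]
 [ 0.5752 -0.2616  0.06  ]
 [ 0.5707 -0.2539  0.06  ]
 [ 0.6109 -0.098   0.06  ]]
peg 104.0 (280.5428466796875, 142.42857360839844) 6.444915294647217 (275, 136, 12, 13) z36 [ 0.452  -0.0935  0.036 ] z30 [ 0.4513 -0.094   0.03  ]
peg 105.0 (284.0806579589844, 241.33871459960938) 6.978771686553955 (279, 235, 11, 14) z36 [ 0.4288 -0.1842  0.036 ] z30 [ 0.4276 -0.1866  0.03  ]
deck left edge 120 [245 246 247] [[ 0.4245 -0.0678  0.02  ]]
deck left edge 160 [248 249 250] [[ 0.4159 -0.1029  0.02  ]]
deck left edge 200 [250 251 252] [[ 0.4058 -0.1405  0.02  ]]
deck left edge 250 [254 255 256] [[ 0.3934 -0.1921  0.02  ]]
deck col 330 100 269 [[ 0.5026 -0.0703  0.02  ]
 [ 0.4631 -0.2324  0.02  ]]
deck col 380 100 269 [[ 0.5455 -0.0813  0.02  ]
 [ 0.5134 -0.2454  0.02  ]]
deck col 420 99 287 [[ 0.5799 -0.0893  0.02  ]
 [ 0.5503 -0.2769  0.02  ]]
```

View pics/w1c.png

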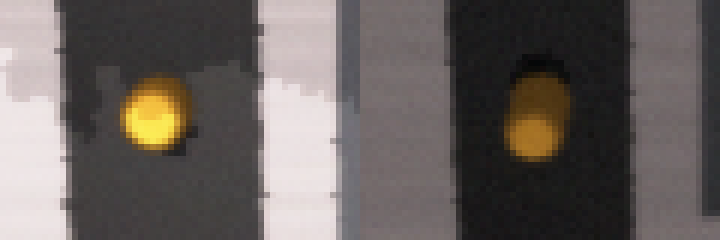

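```bash
python3 - <<'E'
from h import *
d=np.load("w1.npz"); im,K,E=d["im"],d["K"],d["E"]
P=cast([[280,144.3],[283.3,244.5]],K,E,.036); v=P[0]-P[1]; print("pegs",P,np.linalg.norm(v),"yaw",np.arctan2(-v[0],v[1]))
L=cast([[244.5,120],[247.5,160],[249.5,200],[253.5,250]],K,E,.02)
H=cast([[572,100],[531,288],[457,290],[477,100]],K,E,.06)
S=cast([[330,99.5],[380,99.5],[330,269.5],[380,269.5]],K,E,.02)
Ri=R.from_euler('z',-.2525).inv()
for n,a in [("pegs",P),("left",L),("sides",S),("house",H)]: print(n,Ri.apply(a))
# go grasp
q=toolq(-.108)
ctrl.movep([.523,.1523,.19],q); ctrl.pause(.2)
im,K,E=cam("wrist"); np.savez("w2.npz",im=im,K=K,E=E); cv2.imwrite("pics/w2.png",im[:,:,::-1])
c=blobs(im,(0,150,80),(8,255,255),amin=100)[0]
print("handle wrist",cv2.minAreaRect(cast(c[:,0],K,E,.062)[:,:2].astype(np.float32)*1000))
for c in blobs(im,(22,150,120),(35,255,255),amin=100)[:6]:
    print("tin",cv2.minAreaRect(cast(c[:,0],K,E,.023)[:,:2].astype(np.float32)*1000))
E
```

```text
pegs [[ 0.451  -0.0949  0.036 ]
 [ 0.4273 -0.1872  0.036 ]] 0.0952776750974523 yaw -0.2516703302234327
pegs [[ 0.4604  0.0208  0.036 ]
 [ 0.4605 -0.0745  0.036 ]]
left [[ 0.4275  0.0404  0.02  ]
 [ 0.428   0.0042  0.02  ]
 [ 0.4275 -0.0347  0.02  ]
 [ 0.4284 -0.0878  0.02  ]]
sides [[ 0.5042  0.058   0.02  ]
 [ 0.5484  0.058   0.02  ]
 [ 0.5065 -0.11    0.02  ]
 [ 0.5585 -0.11    0.02  ]]
house [[ 0.6893  0.0577  0.06  ]
 [ 0.6905 -0.1075  0.06  ]
 [ 0.6224 -0.1096  0.06  ]
 [ 0.616   0.0577  0.06  ]]
handle wrist ((525.4773559570312, 157.00192260742188), (122.86959075927734, 15.728195190429688), 83.74586486816406)
tin ((729.8016357421875, 246.1636199951172), (35.341163635253906, 35.55267333984375), 45.48644256591797)
tin ((758.7308349609375, 214.89736938476562), (34.77512741088867, 35.626739501953125), 6.035897254943848)
tin ((787.6961059570312, 183.64344787597656), (34.60564422607422, 35.775577545166016), 83.5665054321289)
tin ((491.50341796875, 202.06838989257812), (33.85990524291992, 34.60986328125), 83.55705261230469)
tin ((567.0244750976562, 194.14761352539062), (35.00691223144531, 34.09977722167969), 62.82377243041992)
tin ((562.78515625, 151.95706176757812), (34.86454772949219, 35.16405487060547), 83.55587768554688)
```

View pics/w2.png

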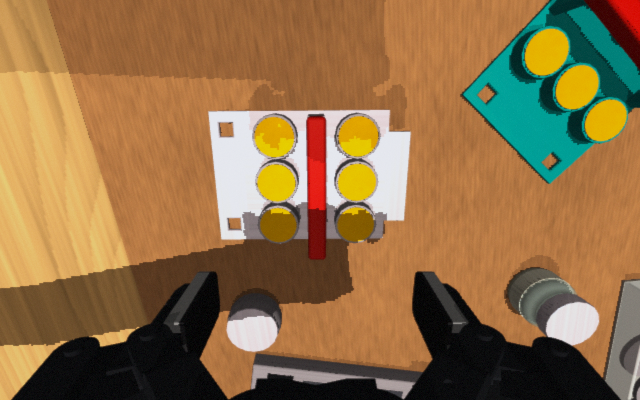

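The wrist view shows the caddy with its handle at (317,187) and its holes at about (226,130) and (234,224), clear all round. Wrist and top views agree to 3–4 mm, so I'll use the wrist camera for both caddy and warmer, which makes its bias cancel. Grasp next.

```bash
python3 - <<'E'
from h import *
ctrl.command_gripper(.055,60)
q=toolq(-.108)
ctrl.movep([.5245,.155,.10],q)
ctrl.move_linear([.5245,.155,.033],velocity=.08)
f0=np.array(monitor.get_ft_force()); print("f0",f0)
ctrl.command_gripper(0,60); print("w",monitor.get_gripper_width(),monitor.get_gripper_force(),monitor.get_ft_force())
ctrl.move_linear([.5245,.155,.15],velocity=.1); ctrl.pause(.3)
print("lift",monitor.get_ft_force(),monitor.get_torque(),monitor.get_gripper_width(),monitor.get_ee_pos())
im,K,E=cam("wrist"); np.savez("w3.npz",im=im,K=K,E=E); cv2.imwrite("pics/w3.png",im[:,:,::-1])
print(monitor.get_clock())
E
```

```text
f0 [ 0.3471  0.5201 -0.3421]
w 0.01504444266217904 60.02545952796936 [-1.0286 -0.2948  4.4826]
lift [-0.3409 -0.2374 -3.6505] [-0.0403 -0.0564  0.014 ] 0.015426606391627538 [0.5243 0.1549 0.1497]
8.6417
```

View pics/w3.png

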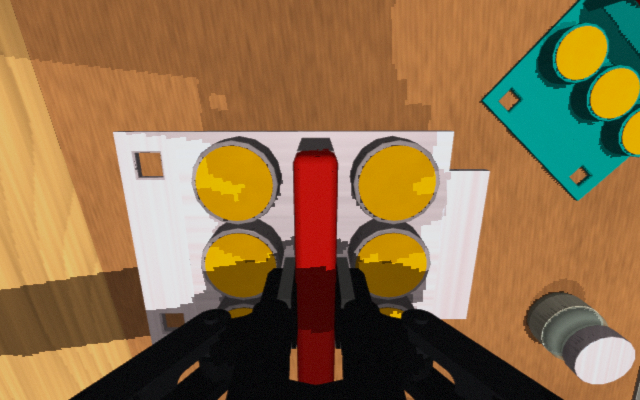

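Caddy lifted, weight about 3.7 N. The picture shows its holes at about (149,165) and (174,323), the far plate edge at v≈131, and the tongue on the right. Next I'll measure the holes in the tool frame.

```bash
python3 - <<'E'
from h import *
d=np.load("w3.npz"); im,K,E=d["im"],d["K"],d["E"]
h=cv2.cvtColor(im,cv2.COLOR_RGB2HSV); g=h[:,:,2].astype(int); s=h[:,:,1]
tcp=np.array([.5243,.1549,.1497]); Ri=R.from_euler('z',-.108).inv()
zt=tcp[2]-.033+.005
rel=lambda uv,z=zt:(Ri.apply(cast(uv,K,E,z)-tcp))*1000
for x0,y0,x1,y1 in [(126,143,172,188),(154,306,200,345)]:
    sub=im[y0:y1,x0:x1].reshape(-1,3)
    m=(s[y0:y1,x0:x1]>60).astype(np.uint8)
    c=max(cv2.findContours(m,0,1)[0],key=cv2.contourArea); r=cv2.boundingRect(c)
    ap=cv2.approxPolyDP(cv2.convexHull(c),2.5,True)[:,0]+[x0,y0]
    print("hole",r,ap.tolist()); print(rel(ap),"mean",rel(ap).mean(0))
# crop for a look
cv2.imwrite("pics/w3c.png",cv2.resize(np.hstack([im[143:188,126:172],im[303:348,154:200]])[:,:,::-1],None,fx=7,fy=7,interpolation=0))
col=g[120:145,[200,300,400]]; print("far edge v", [120+int(np.argmin(s[120:145,u].astype(int)>60)) for u in (200,300,400)], rel([[200,130.5],[400,130.5]]))
print("right tongue edge",[ (v, 470+int(np.argmax(s[v,470:500]>60)), rel([[469.5+np.argmax(s[v,470:500]>60),v]])[0]) for v in (190,220,250)])
print("left plate edge",[ (v, 100+int(np.argmin(s[v,100:160]>60)), rel([[99.5+np.argmin(s[v,100:160]>60),v]])[0]) for v in (140,200,240)])
# pegs relative to TCP in w1
d=np.load("w1.npz");P=cast([[280,144.3],[283.3,244.5]],d["K"],d["E"],.036)
T=d["E"]@np.linalg.inv(eyes.camera_params("wrist")["T_tool_cam"]); Q=R.from_euler('z',-.2525).inv()
print("pegs rel w1 tcp",T[:3,3],Q.apply(P-T[:3,3])*1000)
E
```

```text
hole (12, 9, 25, 25) [[138, 153], [159, 153], [162, 175], [142, 175]]
[[-89.5108  55.101  -28.    ]
 [-78.894   55.0967 -28.    ]
 [-78.9851  43.7633 -28.    ]
 [-89.3052  43.7677 -28.    ]] mean [-84.1738  49.4322 -28.    ]
hole (6, 7, 40, 32) [[199, 322], [196, 344], [160, 344], [165, 313], [182, 313]]
[[-69.5558 -45.9114 -28.    ]
 [-73.115  -61.86   -28.    ]
 [-95.1948 -61.8444 -28.    ]
 [-89.0324 -39.5915 -28.    ]
 [-78.9545 -39.598  -28.    ]] mean [-81.1705 -49.7611 -28.    ]
far edge v [131, 131, 131] [[-56.9753  66.2147 -28.    ]
 [ 42.1266  66.1779 -28.    ]]
right tongue edge [(190, 487, array([ 89.7947,  35.6875, -28.    ])), (220, 482, array([ 89.7259,  18.9751, -28.    ])), (250, 477, array([ 89.6529,   1.2499, -28.    ]))]
left plate edge [(140, 115, array([-100.1874,   61.5889,  -28.    ])), (200, 126, array([-100.181 ,   30.3122,  -28.    ])), (240, 133, array([-100.3596,    7.3763,  -28.    ]))]
pegs rel w1 tcp [ 0.4699 -0.1447  0.19  ] [[ -30.7237   43.4929 -153.9896]
 [ -30.6446  -51.7847 -153.9896]]
```

View pics/w3c.png

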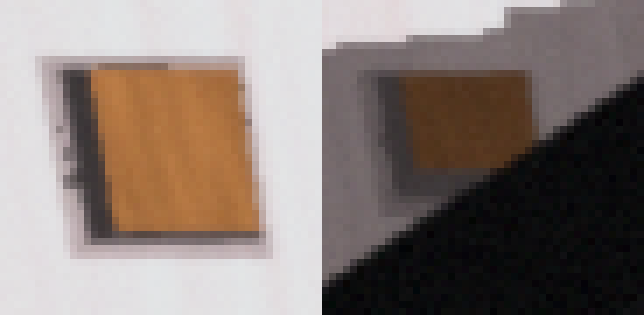

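```bash
cat >> h.py <<'E'
YAW=-.252
def tcp_pose(hx,th,zt,hy=0,yaw=YAW):
    """hx,hy: hole-mid offset from peg-mid (mm, warmer axes); th pitch; zt tongue-tip underside above deck (mm)"""
    c,s=np.cos(th),np.sin(th)
    X=hx-86+176*c; ox,oz=X-90*c,zt+90*s          # tip x, caddy origin (dock-aligned axes)
    p=np.array([ox+33*s,hy,oz+33*c+20])/1000
    return R.from_euler('z',YAW).apply(p)+[.5215,-.1635,0], toolq(yaw,th)
def go(*a,v=.05,**k):
    p,q=tcp_pose(*a,**k); ctrl.move_linear(p,q,velocity=v)
def F():
    f=np.mean([R.from_euler('z',YAW).inv().apply(monitor.get_ft_force()) for _ in range(3)],0); return f
E
python3 - <<'E'
from h import *
p,q=tcp_pose(-48,.14,70); ctrl.movep(p,q)
go(-48,.14,12,v=.12); ctrl.pause(.3); b=F(); tb=np.array(monitor.get_torque()); np.save("base.npy",b); print("base",b,tb,monitor.get_ee_pos(),p)
z=12
while z>-5:
    z-=1; go(-48,.14,z,v=.02); f=F()-b
    if f[2]>2: break
print("touch z",z,f,monitor.get_clock())
im,K,E=cam("wrist"); cv2.imwrite("pics/w4.png",im[:,:,::-1])
E
```

```text
base [-0.3518 -0.1204 -3.896 ] [-0.1283 -0.2984  0.0367] [ 0.4792 -0.1526  0.0779] [ 0.4787 -0.1525  0.1352]
touch z 0 [-0.2518  0.1572  2.8053] 13.7667
```

View pics/w4.png

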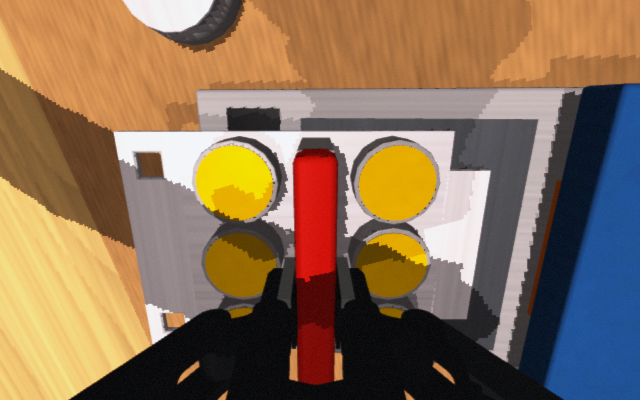

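The tongue touched the deck exactly at the predicted height. The picture shows the caddy square to the housing, with the bumper's orange just visible at (545,250). Now raise it 3 mm and slide in.

```bash
python3 - <<'E'
from h import *
b=np.load("base.npy")
go(-48,.14,3,v=.03)
go(-24,.14,3,v=.05); print(-24,F()-b)
for x in range(-22,1,2):
    go(x,.14,3,v=.03); f=F()-b; print(x,f)
    if f[0]<-22 or abs(f[2])>10: break
im,K,E=cam("wrist"); np.savez("w5.npz",im=im,K=K,E=E); cv2.imwrite("pics/w5.png",im[:,:,::-1]); cv2.imwrite("pics/w5c.png",cv2.resize(np.hstack([im[143:188,126:172],im[300:345,150:196]])[:,:,::-1],None,fx=7,fy=7,interpolation=0))
print(monitor.get_clock())
E
```

```text
-24 [-0.4418  0.4748  0.2555]
-22 [ 0.314  -0.4319 -0.9612]
-20 [ 0.5574 -0.1468  1.1212]
-18 [0.8838 0.1989 0.6461]
-16 [0.4379 0.0022 0.0536]
-14 [ 0.4885 -0.1231  0.1294]
-12 [-1.8178 -0.0158  1.6299]
-10 [-3.784   1.2471  1.7377]
-8 [-5.0949  0.1096  1.6328]
-6 [-4.9577  0.4289  1.9397]
-4 [-6.0763 -0.8139  2.777 ]
-2 [-6.8272  0.5007  3.902 ]
0 [-8.5147  0.6359  5.6812]
17.75
```

View pics/w5c.png

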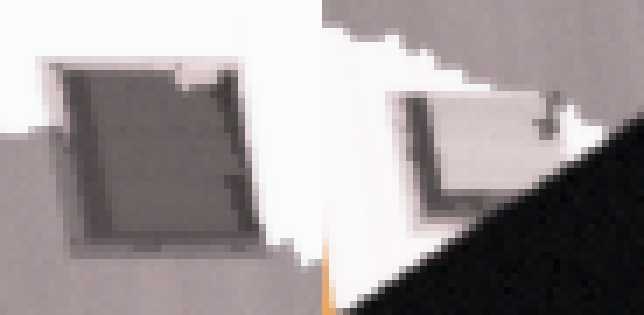

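Bumper contact came at hx≈-12.5, so the peg bar is about +3 mm, in agreement with the deck-edge measurement. Now lower the front, feeling for the pegs.

```bash
python3 - <<'E'
from h import *
b=np.load("base.npy")
def rep(t): print(t,np.round(F()-b,1),np.round(R.from_euler('z',YAW).inv().apply(monitor.get_torque()),2),np.round(np.array(monitor.get_ee_pos())*1000-tcp_pose(*t)[0]*1000,1))
go(0,.12,2,v=.03); rep((0,.12,2))
for th in np.arange(.112,.04,-.006):
    t=(0,th,1.5); go(*t,v=.03); f=F()-b; rep(t)
    if f[2]>11: break
im,K,E=cam("wrist"); np.savez("w6.npz",im=im,K=K,E=E); cv2.imwrite("pics/w6.png",im[:,:,::-1]); cv2.imwrite("pics/w6c.png",cv2.resize(np.hstack([im[143:188,126:172],im[300:345,150:196]])[:,:,::-1],None,fx=7,fy=7,interpolation=0))
print(monitor.get_clock())
E
```

```text
(0, 0.12, 2) [-7.9  0.3  3.8] [-0.01  1.59  0.09] [-2.8  0.6 -0.3]
(0, np.float64(0.112), 1.5) [-7.4  0.6  4.4] [0.02 1.57 0.02] [-2.6  0.5 -0.3]
(0, np.float64(0.106), 1.5) [-7.7 -0.2  4.7] [0.1  1.63 0.02] [-2.6  0.5 -0.2]
(0, np.float64(0.09999999999999999), 1.5) [-7.8  0.4  5. ] [0.12 1.59 0.01] [-2.6  0.5 -0.3]
(0, np.float64(0.09399999999999999), 1.5) [-8.3  0.   4.7] [0.08 1.63 0.05] [-2.6  0.5 -0.3]
(0, np.float64(0.08799999999999998), 1.5) [-7.   0.6  4.6] [ 0.1   1.61 -0.01] [-2.6  0.5 -0.3]
(0, np.float64(0.08199999999999998), 1.5) [-7.5  1.   5.1] [0.03 1.71 0.02] [-2.2  0.4 -0. ]
(0, np.float64(0.07599999999999997), 1.5) [-6.5  0.2  6.6] [ 0.02  1.74 -0.01] [-1.8  0.3  0.2]
(0, np.float64(0.06999999999999997), 1.5) [-5.2  0.6  6.1] [0.09 1.79 0.03] [-1.4  0.2  0.4]
(0, np.float64(0.06399999999999996), 1.5) [-5.4 -0.1  3.5] [-0.12  1.35  0.05] [-0.9  0.1 -0.1]
(0, np.float64(0.057999999999999954), 1.5) [-4.5  0.5  3.1] [0.03 1.35 0.04] [-0.9  0.  -0.1]
(0, np.float64(0.05199999999999995), 1.5) [-5.2 -0.6  3. ] [-0.01  1.34  0.06] [-0.9  0.1 -0.1]
(0, np.float64(0.045999999999999944), 1.5) [-5.4 -0.   2.4] [0.   1.27 0.04] [-0.9  0.1 -0.1]
(0, np.float64(0.03999999999999994), 1.5) [-5.7  0.4  3.8] [0.01 1.4  0.08] [-0.9  0.  -0.1]
21.3
```

View pics/w6c.png

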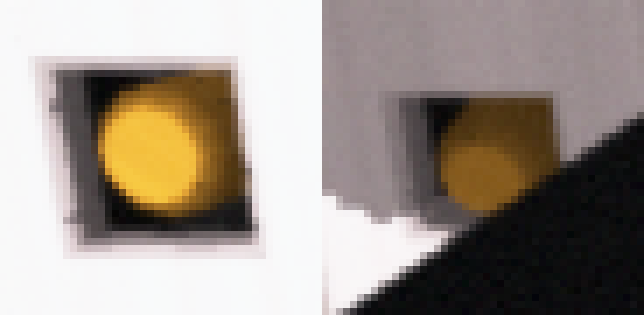

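Both pegs have come up into the holes and stand against their +x edges, as the spring should hold them. I'll finish lowering and check before release.

```bash
python3 - <<'E'
from h import *
b=np.load("base.npy")
def rep(t): print(np.round(t,3),np.round(F()-b,1),np.round(np.array(monitor.get_ee_pos())*1000-tcp_pose(*t)[0]*1000,1))
for th,z in [(.032,1),(.024,.8),(.016,.5),(.008,.3),(0,.2),(0,-.2),(0,-.6),(0,-1)]:
    t=(0,th,z); go(*t,v=.03); rep(t)
    if (F()-b)[2]>18: break
im,K,E=cam("wrist"); np.savez("w7.npz",im=im,K=K,E=E); cv2.imwrite("pics/w7.png",im[:,:,::-1])
print(monitor.get_clock(),monitor.get_ee_pos())
E
```

```text
[0.    0.032 1.   ] [-6.   0.1  3.6] [-1.1  0.1 -0.1]
[0.    0.024 0.8  ] [-6.2  0.9  3.8] [-1.1  0.1  0. ]
[0.    0.016 0.5  ] [-6.7  0.4  5.1] [-1.1  0.1  0. ]
[0.    0.008 0.3  ] [-7.5  0.2  6. ] [-1.2  0.1  0.1]
[0.  0.  0.2] [-8.5  1.   7.4] [-1.   0.1  0.4]
[ 0.   0.  -0.2] [-8.6  0.6 11. ] [-1.   0.1  0.8]
[ 0.   0.  -0.6] [-10.    1.8  13.3] [-1.   0.1  1.2]
[ 0  0 -1] [-10.9   0.8  17.2] [-1.   0.1  1.5]
23.35 [ 0.5205 -0.1634  0.0535]
```

View pics/w7.png

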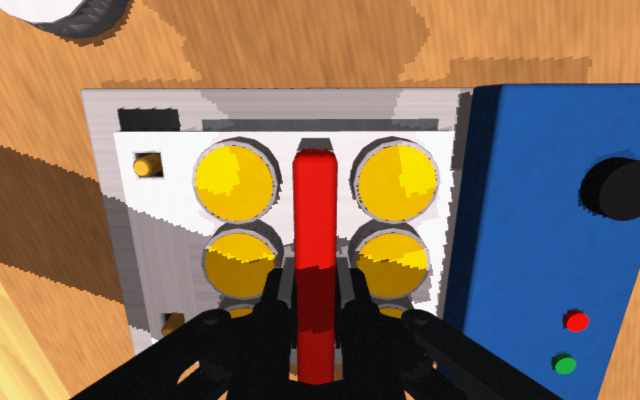

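The picture shows both pegs through the holes at (148,165) and (173,324), the plate flat on the deck and the tongue under the brow. Release, retreat and check.

```bash
python3 - <<'E'
from h import *
go(0,0,0,v=.02)
ctrl.command_gripper(.05); ctrl.pause(.2); print(monitor.get_gripper_width())
p=np.array(monitor.get_ee_pos()); ctrl.move_linear([p[0],p[1],.19],velocity=.1)
ctrl.movep([.4699,-.1447,.19],toolq(-.2525)); ctrl.pause(.4)
im,K,E=cam("wrist"); cv2.imwrite("pics/w8.png",im[:,:,::-1])
Ri=R.from_euler('z',-.2525).inv()
T=[cast((np.array(cv2.minEnclosingCircle(c)[0])),K,E,.043)[0] for c in blobs(im,(22,120,80),(35,255,255),amin=250)[:6]]
T=Ri.apply(T)*1000;print(T,T.mean(0),"wrist origin est ~ (541.5,-26)")
print(monitor.get_ft_force(),monitor.get_clock())
E
```

```text
0.050364545776800135
[[ 582.6589   15.6496   43.    ]
 [ 506.4439   15.2673   43.    ]
 [ 583.0651  -27.4689   43.    ]
 [ 583.0777  -69.987    43.    ]
 [ 506.5002  -26.997    43.    ]
 [ 262.2196 -128.3078   43.    ]] [503.9942 -36.974   43.    ] wrist origin est ~ (541.5,-26)
[ 0.3108  0.1067 -0.296 ] 26.5333
```

View pics/w8.png

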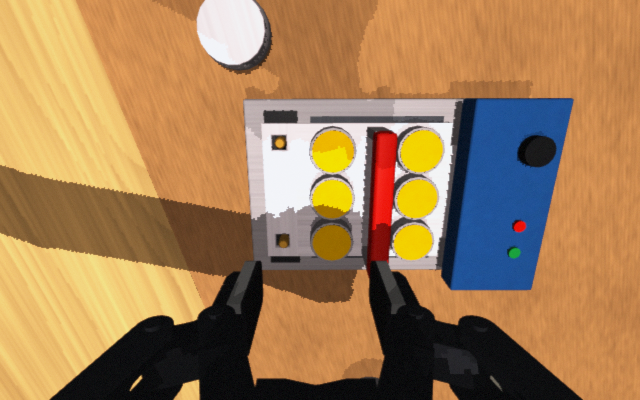

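The caddy lies flat, with both pegs in its holes at (279,143) and (283,241) and its tins aligned with the base. The tongue is under the brow, the tin by the base is where it was, and the gripper is clear.

```bash
python3 -c "
from cell import ctrl
print(ctrl.finish_job())"
```

```text
the job is handed in; nothing more can be done
None
```

The caddy is docked flat on the warming base, both pegs through its holes and its tongue under the brow against the bumper; I let go and handed the job in at about 27 s, but no verdict came back.

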